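# Tip the slotted spacer out of its rest and lay it in the tray

### The job

Two thin spacer plates for the packing line lie sunk in tip-up rests. Press down the free end of the slotted plate (the end nearer the robot) until its rest has tipped fully, take the plate by its raised end, lower it into the cardboard tray without dropping it, and let go so that it lies flat inside. Leave the plain plate lying as it is.

Things in the scene. Friction and masses are not known exactly. Their poses are not given: they have to be found in the camera images.
- spacer_mid (a point): Centre of the slotted spacer: loose aluminium plate 130 (x) x 44 (y) x 5 mm (z), 70 g, open slot 70 x 16 mm along its middle; top 35 mm above bench. Its -x end is free: press down on its last 20 mm. Fixed walls, tops 34 mm high, 4 mm off its long edges, flank its +x two thirds, so those edges can be pinched only once tipped, best 15 mm from the raised +x end.
- rest_rocker (a joint): Tilt (rad) of the rest under the slotted spacer: 0 flat, 0.42 fully tipped, +x end up; friction keeps it where left. Hinge line: across the plate, 25 mm from its centre towards -x, 20 mm above the bench. Pressing takes 3 to 10 N; the -x end sinks 16 mm, the +x end rises 36 mm; 15 mm from that end the plate is then 60 mm above the bench. Rest: fixed, grey, 146 x 68 mm.
- plain_mid (a point): Centre of the plain spacer, a loose plate of the same size (130 x 44 x 5 mm) without a slot, lying in an identical tip-up rest; axes as for the slotted one. To be left alone.
- tray: Shallow fixed cardboard tray, open at the top, 220 (x) x 150 (y) x 22 mm high, walls 4 mm and floor 4 mm thick. Origin at the centre of its underside, on the bench; z up.
Mind the look-alikes: they are no part of the job. What is shaped like the part that bears spacer_mid but yellow is not meant.

How it is judged:
On the way, in this order (a step that is already met when the one before it is completed fails the run):
1. the rest of the slotted spacer is tipped to at least 0.3 rad with the plate tipped on it (value of joint rest_rocker above 0.3 rad and angle between spacer_mid's own z axis and vertical above 0.25 rad), for 0.2 s.
2. the slotted spacer is lowered over the tray while held: its centre within 100 mm of the tray's underside in height and over the tray (contact force between the fingers and spacer above 0.3 N and z of spacer_mid in the frame of tray below 0.1 m and x of spacer_mid in the frame of tray between -0.1 and 0.1 m and y of spacer_mid in the frame of tray between -0.1 and 0.1 m), for 0.05 s.
At the end, for the whole second after the job is handed in: The slotted spacer lies flat (within 7 degrees) and still on the floor of the tray, inside its walls, its centre within 65 mm of the tray's centre along each side; the plain spacer is within 8 mm of where it lay (x of spacer_mid in the frame of tray between -0.065 and 0.065 m and y of spacer_mid in the frame of tray between -0.065 and 0.065 m and z of spacer_mid in the frame of tray below 0.014 m and angle between the z axis of spacer_mid and the z axis of tray, either way round below 0.12 rad and linear speed of spacer below 0.02 m/s and distance of plain_mid from where it was at the start of the episode below 0.008 m); the robot touches nothing.
It fails at once if the plain spacer is shifted or tipped by more than 8 mm (distance of plain_mid from where it was at the start of the episode above 0.008 m).
It also fails if it takes over 51 s, if anything falls off the work surface, if the arm or the gripper's body presses on something with over 40 N, if the wrist force passes 120 N, or if a joint passes its speed limit or range.

### The arm

A 6-joint arm with a two-finger parallel gripper is mounted at the origin on the work surface. World frame = base frame: x ahead of the robot, y to its left, z up, the work surface at z = 0. Lengths are in m, angles in rad, forces in N, time in s.
With the tool pointing down it reaches from about 0.3 to 0.775 m from the base axis. Payload 14.6 kg.
Tool frame: the origin (TCP) lies at the very end of the fingers, on their centre line; the grasp point (between the pads) lies 19 mm behind it; z points along the fingers, y is the line along which they close (so a half turn about z gives the same grasp; the last joint's range is limited). The gripper opens to 94 mm and grips with 3 to 60 N. Pads are 16 mm wide; open, the fingers measure 119 mm over their backs; the gripper's body (75 mm by 177 mm) begins 78 mm behind the grasp point.
Start: joints at [1.104, 0.3, 1.521, -0, 1.321, -0.067], TCP at [0.214, 0.507, 0.205] pointing down, gripper open.
Joint ranges: [-3.03, 3.03], [-0.79, 2.21], [0.23, 2.52], [-1.04, 4.18], [0, 3.07], [-2.55, 2.55]. Speed limits (rad/s): [2.22, 2.22, 2.57, 3.14, 3.14, 3.14].

### API

Orientations are given as [roll, pitch, yaw] about the fixed x, y, z axes, in that order (R = Rz(yaw) Ry(pitch) Rx(roll)).
In Python, from station import ctrl gives the robot as it stands. The module is installed in compiled form; this text tells all that it offers.
- The arm moves only by the tool play_rows, never from a script. Its argument "commands" is a list of rows, each a list of 7 numbers: the shift along the tool's x, y, z in m, then the turn, a rotation vector about the tool's x, y, z in degrees, then the closure, from -1 (fully open) to 1 (shut). A call has 1 to 20 rows; each row shifts and turns the commanded pose from where the row before left it, along the tool's axes as they then stand; what a row does not reach is not made up. A row lasts 1/12 s, in which the tool goes at most 41.7 mm and 7.16 degrees, less where a joint would pass 70% of its speed; a pose out of reach is approached as far as the arm can. A call is refused whole if a number of a shift passes 0.0417 or a number of a turn 7.16, either way. A call with a gripper value outside its range is refused whole. The fingers move at their own pace and stop on an object; "force" is the grip in N (left out, the last holds). Time passes only in rows, so rows that do not move let the fingers close. It gives the time, the measured TCP pose, the force, the opening and the grip force at its end, in the units of the state.
- ctrl.get_obs(): the state, without advancing time (a new reading comes with each control period).
- ctrl.camera(name): name is "scene" or "top" or "wrist"; returns the picture (400x640x3 uint8, blue, green, red); there is no depth.
- ctrl.camera_model(name): a dict with "fx", "fy", "cx", "cy" (pixels), "rvec" (rotation vector, rad) and "tvec" (3), from world to camera coordinates, as OpenCV has them. Camera axes: x right, y down, z forward; pixel columns grow to the right and rows downward; lengths in m; the calibration is good to about 2 mm. A picture is of the moment at which its call begins: read the wrist's pose just before it. camera_model takes no time and is no camera call; for the wrist camera it gives the pose at the moment of the call.
- ctrl.hand_in(): hands the job in; it is judged then, once.
The state is a dict: "time_s": time; "qpos": joint angles; "joint_vel": joint speeds; "tau": joint torques, N m; "ee_pos": TCP position; "eef_rot": TCP orientation; "force": force on the tool from outside, world axes, zero at the start; "moment": the same for the moment, N m; "grip_width": finger opening in m; "grip_force": force on a finger pad.
Only numpy, scipy, OpenCV 4.12 (cv2) and the standard library are available. Lean on these libraries where they do the work, as an engineer would, in place of code of your own. Each camera call takes 0.05 s, during which the arm holds its last target. There are 200 camera calls.

## Working session

There is one attempt and no reset: what is moved stays moved. The work goes in short steps, Python scripts to look and compute and a tool call to move; the robot and the scene stay as the last step left them, time stands still between calls to the robot, and variables do not carry over. Pictures are saved under pics/ and viewed, at most 10 in all, crops included, and the job is handed in when it is done.

Besides the shell and the picture viewer there is one more tool, called after ">>>" as name([rows], argument=value, ...), one row to a line, values as JSON. play_rows: Moves the arm, as the interface text tells. Its arguments: {"type":"object","properties":{"commands":{"type":"array","items":{"type":"array","items":{"type":"number"}}},"force":{"type":"number"}},"required":["commands"]}

```bash
mkdir -p pics
cat > h.py <<'E'
import numpy as np, cv2
from station import ctrl
def cam(n):
    m=ctrl.camera_model(n); im=np.array(ctrl.camera(n)); return m,im
def ray(m,u,v):
    R=cv2.Rodrigues(np.array(m["rvec"],float))[0]; t=np.array(m["tvec"],float).ravel()
    d=R.T@np.array([(u-m["cx"])/m["fx"],(v-m["cy"])/m["fy"],1.]); return -R.T@t,d/np.linalg.norm(d)
def onz(m,u,v,z):
    o,d=ray(m,u,v); return o+d*(z-o[2])/d[2]
def tri(a,b):
    (o1,d1),(o2,d2)=a,b
    s=np.linalg.lstsq(np.c_[d1,-d2],o2-o1,rcond=None)[0]
    p,q=o1+s[0]*d1,o2+s[1]*d2; return (p+q)/2,np.linalg.norm(p-q)
E
python3 - <<'E'
from h import *
for n in("scene","top"):
    m,im=cam(n); cv2.imwrite(f"pics/{n}1.png",im); print(n,{k:np.round(np.ravel(v),3) for k,v in m.items()})
    np.save(n+"1.npy",im)
print(ctrl.get_obs())
E
```

```text
scene {'fx': array([361.524]), 'fy': array([361.524]), 'cx': array([319.714]), 'cy': array([195.5]), 'rvec': array([ 1.598,  1.974, -0.819]), 'tvec': array([ 0.143, -0.302,  1.063])}
top {'fx': array([428.608]), 'fy': array([428.608]), 'cx': array([324.644]), 'cy': array([202.965]), 'rvec': array([ 2.181, -2.162,  0.102]), 'tvec': array([-0.077,  0.484,  1.074])}
{'time_s': 0.1, 'qpos': array([ 1.10438499e+00,  3.00422679e-01,  1.52151039e+00,  4.17608063e-06,
        1.32073078e+00, -6.65720369e-02]), 'joint_vel': array([ 2.39412017e-04, -5.86601445e-05, -2.71508927e-03,  1.50739360e-03,
       -1.00924568e-03, -9.76286386e-04]), 'tau': array([ 6.29359620e-04, -5.32636464e+01, -3.53290057e+01,  7.09445472e-02,
        2.34476494e-02, -7.98123688e-05]), 'ee_pos': array([0.21397763, 0.50640759, 0.2049428 ]), 'eef_rot': array([-3.14052410e+00, -7.52952552e-05,  2.74175228e+00]), 'force': array([-0.1063233 ,  0.55523846,  0.07729761]), 'moment': array([ 0.01034691,  0.02664713, -0.02063556]), 'grip_force': 0.0, 'grip_width': 0.0939687068338613}
```

View pics/top1.png

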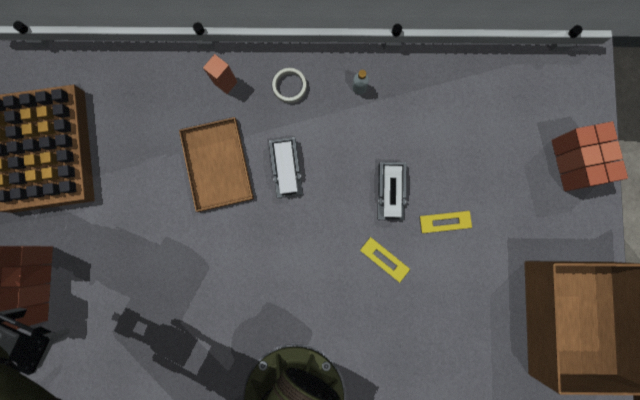

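View pics/scene1.png

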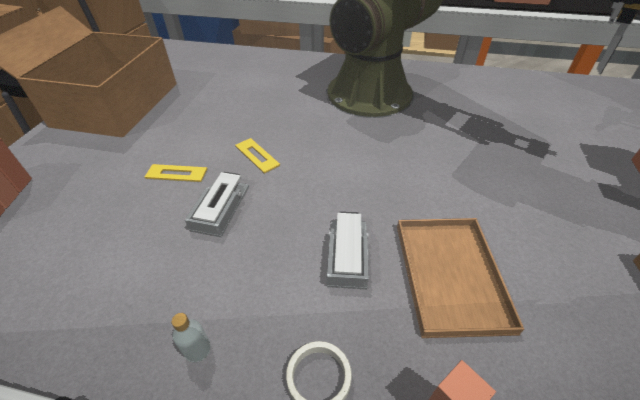

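The top view shows the slotted plate at about (393,191), the plain one at (285,167), the tray at (216,165), and yellow look-alikes at (446,222) and (385,259). The scene view shows the slotted plate at (218,198) and the tray at (460,275).

Run:
```python
from h import *
def rect(mask,c):
    n,l,s,ce=cv2.connectedComponentsWithStats(mask.astype(np.uint8))
    i=min((i for i in range(1,n) if s[i,4]>150),key=lambda i:np.hypot(*(ce[i]-c)))
    k=cv2.findContours((l==i).astype(np.uint8),0,1)[0][0]
    r=cv2.minAreaRect(cv2.convexHull(k)); return r,s[i]
M={n:ctrl.camera_model(n) for n in("scene","top")}
I={n:np.load(n+"1.npy") for n in M}
seeds={"slot":{"top":(393,191),"scene":(218,198)},"plain":{"top":(285,167),"scene":(348,242)},"tray":{"top":(216,165),"scene":(460,275)}}
for o,sd in seeds.items():
    r={}
    for n,c in sd.items():
        h=cv2.cvtColor(I[n],cv2.COLOR_BGR2HSV)
        m=((h[...,1]>80)&(h[...,0]<25)) if o=="tray" else ((h[...,1]<45)&(h[...,2]>165))
        r[n],s=rect(m,c); print(o,n,np.round(np.r_[r[n][0],r[n][1],r[n][2]],1),s)
    M1=[ray(M[n],*r[n][0]) for n in("scene","top")]
    print(" tri centre",*[np.round(x,4) for x in tri(*M1)])
    z=.022 if o=="tray" else .035
    b=np.array([onz(M["top"],u,v,z) for u,v in cv2.boxPoints(r["top"])])
    e=[b[1]-b[0],b[2]-b[1]]; L=max(e,key=np.linalg.norm)
    print(" top@z",np.round(b.mean(0),4),"sides",[round(np.linalg.norm(x),4) for x in e],"yaw",np.degrees(np.arctan2(L[1],L[0])))
```

```text
slot top [392.5 190.6  16.2  49.1   1.3] [384 166  18  50 595]
slot scene [216.6 195.9  20.4  58.8  31. ] [193 172  47  49 853]
 tri centre [ 0.5166 -0.2458  0.032 ] 0.0002
 top@z [ 0.5165 -0.2452  0.035 ] sides [np.float64(0.1256), np.float64(0.0412)] yaw -1.5297894790226783
plain top [284.9 167.1  49.   16.7  82.9] [274 142  23  51 816]
plain scene [348.1 242.4  25.5  58.9   1.6] [ 335  213   27   60 1481]
 tri centre [0.5754 0.0299 0.029 ] 0.0009
 top@z [0.5748 0.0289 0.035 ] sides [np.float64(0.043), np.float64(0.1268)] yaw -172.0760437123489
tray top [215.5 164.3  84.8  59.3  77.7] [ 179  118   75   94 4948]
tray scene [460.  276.8 137.3 100.9  77.5] [  398   218   126   120 10823]
 tri centre [ 0.5872  0.2226 -0.0009] 0.0131
 top@z [0.5835 0.21   0.022 ] sides [np.float64(0.154), np.float64(0.2236)] yaw -166.43792291587445
```

>>> play_rows([
  [0,0,0,0,0,-7.13,1],
  [0,0,0,0,0,-7.13,1],
  [0,0,0,0,0,-7.13,1],
  [-0.0156,-0.035,0,0,0,0,1],
  [-0.0156,-0.035,0,0,0,0,1],
  [-0.0156,-0.035,0,0,0,0,1],
  [-0.0156,-0.035,0,0,0,0,1],
  [-0.0156,-0.035,0,0,0,0,1],
  [-0.0156,-0.035,0,0,0,0,1],
  [-0.0156,-0.035,0,0,0,0,1],
  [-0.0156,-0.035,0,0,0,0,1],
  [-0.0156,-0.035,0,0,0,0,1],
  [-0.0156,-0.035,0,0,0,0,1],
  [-0.0156,-0.035,0,0,0,0,1],
  [-0.0156,-0.035,0,0,0,0,1],
  [-0.0156,-0.035,0,0,0,0,1],
  [-0.0156,-0.035,0,0,0,0,1],
  [-0.0156,-0.035,0,0,0,0,1],
  [-0.0156,-0.035,0,0,0,0,1],
  [-0.0156,-0.035,0,0,0,0,1],
], force=20)

```text
time_s: 1.77
ee_pos: [0.4636, -0.0972, 0.2053]
eef_rot: [3.142, -0.0, 3.115]
force: [0.8, 1.3, -0.5]
grip_width: 0.0005
grip_force: 0.0
```

>>> play_rows([
  [0,-0.03,0,0,0,0,1],
  [0,-0.03,0,0,0,0,1],
  [0,-0.03,0,0,0,0,1],
  [0,-0.03,0,0,0,0,1],
  [0,-0.03,0,0,0,0,1],
  [0,0,0,0,0,0,1],
  [0,0,0,0,0,0,1],
])

```text
time_s: 2.35
ee_pos: [0.459, -0.246, 0.2048]
eef_rot: [3.141, -0.001, 3.113]
force: [0.3, 1.4, 0.0]
grip_width: 0.0003
grip_force: 0.0
```

Run:
```python
from h import *
m,im=cam("wrist"); cv2.imwrite("pics/w1.png",im); np.save("w1.npy",im)
import pickle; pickle.dump(m,open("w1.pkl","wb"))
o=ctrl.get_obs(); print(o["time_s"],o["ee_pos"],o["eef_rot"],o["qpos"],o["force"],o["grip_width"])
```

```text
2.4 [ 0.45921208 -0.24507226  0.20502119] [ 3.14097507e+00 -7.50189240e-04  3.11421325e+00] [-5.60678535e-01  2.35158906e-01  1.60394489e+00  1.55981324e-04
  1.30344884e+00 -2.10413650e+00] [0.29345605 0.09609126 0.01546344] 0.00032498265358164716
```

View pics/w1.png

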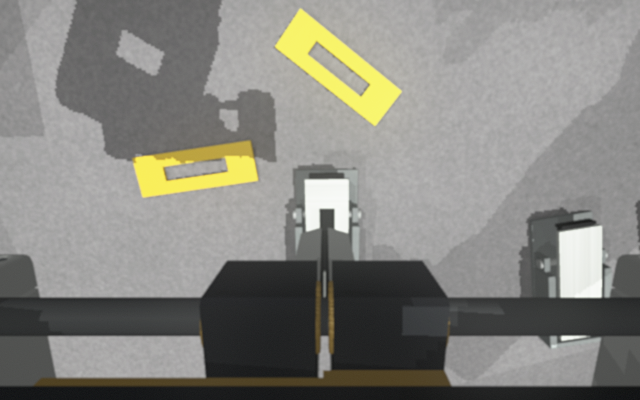

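The wrist view shows the near (-x) plate end at row ≈180, columns 305–349, with hinge pins at row ≈215.

Run:
```python
from h import *; import pickle
m=pickle.load(open("w1.pkl","rb")); im=np.load("w1.npy")
msk=(im.min(2)>215).astype(np.uint8); msk[:, :295]=0; msk[:,360:]=0; msk[240:]=0
n,l,s,c=cv2.connectedComponentsWithStats(msk); i=1+np.argmax(s[1:,4]); print(s[i])
x,y,w,h=s[i][:4]
for r in(y+1,y+h//2):
    cc=np.where(l[r]==i)[0]; print(r,cc.min(),cc.max(),onz(m,cc.min(),r,.035),onz(m,cc.max()+1,r,.035))
print(onz(m,x+w/2,y,.035),ray(m,300,100)[0])
```

```text
[ 305  180   44   52 1793]
181 305 348 [ 0.45303006 -0.26620579  0.035     ] [ 0.45435412 -0.2218105   0.035     ]
206 306 347 [ 0.47902609 -0.26627842  0.035     ] [ 0.48031068 -0.2231922   0.035     ]
[ 0.45267081 -0.24397937  0.035     ] [ 0.39389985 -0.24505481  0.38343287]
```

>>> play_rows([
  [0,0,0.04,0,0,0,1],
  [0,0,0.04,0,0,0,1],
  [0,0,0.04,0,0,0,1],
  [0,0,0.03,0,0,0,1],
  [0,0,0.01,0,0,0,1],
  [0,0,0.006,0,0,0,1],
  [0,0,0.004,0,0,0,1],
  [0,0,0.002,0,0,0,1],
  [0,0,0.002,0,0,0,1],
])

```text
time_s: 3.15
ee_pos: [0.4599, -0.2453, 0.0332]
eef_rot: [-3.141, 0.001, 3.116]
force: [-7.2, 1.6, 9.9]
grip_width: 0.0003
grip_force: 4.9
```

>>> play_rows([
  [0,0,0.002,0,0,0,1],
  [0,0,0.001,0,0,0,1],
  [0,0,0,0,0,0,1],
])

```text
time_s: 3.4
ee_pos: [0.4593, -0.2454, 0.0301]
eef_rot: [-3.141, -0.0, 3.115]
force: [-6.7, 0.4, 5.8]
grip_width: 0.0004
grip_force: 3.8
```

>>> play_rows([
  [0,0,0.002,0,0,0,1],
  [0,0,0.002,0,0,0,1],
  [0,0,0.001,0,0,0,1],
  [0,0,0,0,0,0,1],
])

```text
time_s: 3.73
ee_pos: [0.4586, -0.2454, 0.0248]
eef_rot: [-3.141, -0.002, 3.115]
force: [-12.6, -1.0, 6.5]
grip_width: 0.0007
grip_force: 5.8
```

>>> play_rows([
  [0,0,0.001,0,0,0,1],
  [0,0,0.001,0,0,0,1],
  [0,0,0,0,0,0,1],
])

```text
time_s: 3.98
ee_pos: [0.4587, -0.2456, 0.024]
eef_rot: [-3.141, -0.001, 3.115]
force: [-20.0, 3.1, 23.6]
grip_width: 0.0003
grip_force: 15.2
```

>>> play_rows([
  [0.003,0,-0.005,0,0,0,1],
  [0.005,0,-0.03,0,0,0,0],
  [0.02,0,-0.04,0,0,0,-1],
  [0.03,0,-0.04,0,0,0,-1],
  [0.02,0,-0.02,0,0,0,-1],
  [0,0,0,0,0,0,-1],
])

```text
time_s: 4.48
ee_pos: [0.3874, -0.2443, 0.1527]
eef_rot: [-3.136, 0.007, 3.114]
force: [1.1, -0.7, 1.1]
grip_width: 0.0303
grip_force: 0.0
```

Run:
```python
from h import *
o=ctrl.get_obs(); print(o["time_s"],o["ee_pos"])
ims=[]
for n in("scene","top","wrist"):
    m,im=cam(n); np.save(n+"2.npy",im)
    if n=="wrist":
        import pickle; pickle.dump(m,open("w2.pkl","wb")); ims.append(cv2.resize(im,(480,300)))
    else:
        x,y=(160,150) if n=="scene" else (335,130)
        ims.append(cv2.resize(im[y:y+75,x:x+100],(400,300),interpolation=cv2.INTER_NEAREST))
cv2.imwrite("pics/c2.png",np.vstack([np.hstack(ims[:2]),np.hstack([ims[2],np.zeros((300,320,3),np.uint8)])]))
```

```text
4.4833 [ 0.38744823 -0.24427696  0.15269578]
```

View pics/c2.png

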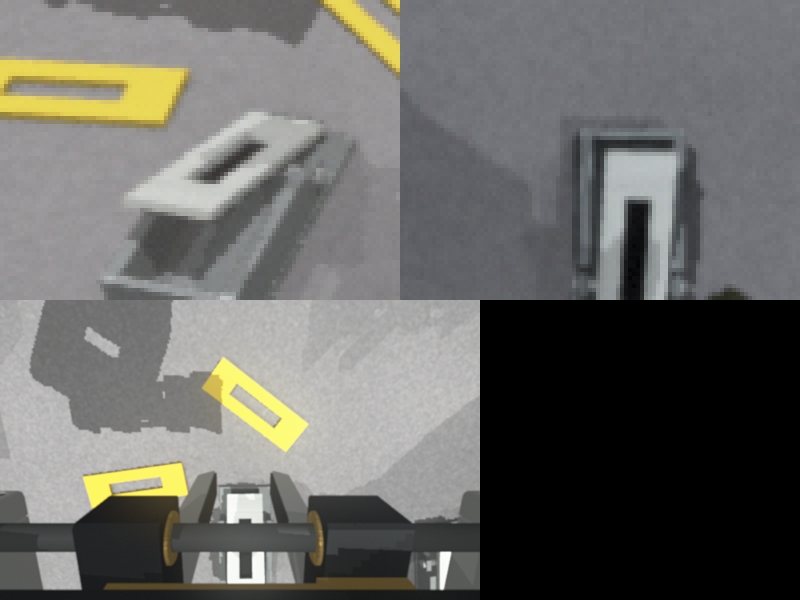

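The rest is tipped. The raised end's corners are at top-view (386,167.5) and (405,167.5), and at scene-view (213.5,202) and (192,198.5).

Run:
```python
from h import *
T,S=ctrl.camera_model("top"),ctrl.camera_model("scene")
def rowedge(im,x0,x1,y0,y1,th):return (im[y0:y1,x0:x1].min(2)>th)
t=np.load("top2.npy"); g=t.min(2)
for v in(168,169,171): print(v,g[v,382:409])
print(g[162:172,395])
s=np.load("scene2.npy").min(2); print(s[194:206,188:222:2])
for a,b in(((386,167.7),(214.2,201.7)),((405,167.7),(192,198.5))):
    print(tri(ray(T,*a),ray(S,*b)))
```

```text
168 [103  64  43  51 111 157 165 168 168 168 160 156 154 156 156 154 155 155
 156 152 157 154 131 111  80  67  70]
169 [110  67  43  58 134 175 181 182 181 184 182 183 180 181 181 183 183 183
 183 180 184 178 140 112  82  67  66]
171 [112  63  42  61 147 178 183 182 183 185 184 184 183 184 186 184 186 186
 186 185 186 181 136 108  69  61  64]
[ 97 114  82  40  50  98 156 181 184 184]
[[149 149 151 152 157 190 202 205 202 176 133  80  61  72 179 203 202]
 [147 148 149 155 173 198 200 200 201 198 174 137 104 129 200 202 203]
 [151 149 148 174 200 202 202 201 200 199 199 195 194 197 202 202 192]
 [151 146 157 198 206 206 201 204 204 200 203 199 197 201 200 195 148]
 [148 152 193 207 207 206 205 206 206 204 204 201 201 201 199 171 123]
 [151 157 185 195 202 205 206 205 206 206 207 205 202 204 195 129  98]
 [147 161 173 174 180 186 198 205 204 204 204 205 206 202 154 120  91]
 [150 156 169 170 170 173 174 179 191 200 199 204 205 176 125  85  84]
 [149 153 153 155 130 155 164 169 172 171 179 188 194 146 101  77  82]
 [147 147 147 149 105  95  97 128 156 165 166 172 164 123  81  87  84]
 [149 148 151 139 103  92  73  74  81  93 137 161 152  95  81  87  85]
 [149 149 149 125 101  80  76  71  68  72  83  87  93  78  84  85  89]]
(array([ 0.56727462, -0.22173512,  0.072136  ]), np.float64(0.004550884058625263))
(array([ 0.56718367, -0.26759007,  0.07083099]), np.float64(0.007234907542530831))
```

>>> play_rows([
  [-0.0288,0.0005,0,0,0,0,-1],
  [-0.0288,0.0005,0.01,0,0,0,-1],
  [-0.0288,0.0005,0.01,0,0,0,-1],
  [-0.0288,0.0005,0.01,0,0,0,-1],
  [-0.0288,0.0005,0.01,0,0,0,-1],
  [0,0,0,0,-6,0,-1],
  [0,0,0,0,-6,0,-1],
  [0,0,0,0,-6,0,-1],
  [0,0,0,0,-6,0,-1],
  [0,0,0,0,0,0,-1],
  [0,0,0,0,0,0,-1],
], force=40)

```text
time_s: 5.55
ee_pos: [0.5314, -0.2444, 0.106]
eef_rot: [3.14, 0.415, 3.114]
force: [-0.1, 0.1, 0.0]
grip_width: 0.0938
grip_force: 0.0
```

Run:
```python
from h import *; from scipy.spatial.transform import Rotation as Ro
o=ctrl.get_obs(); R=Ro.from_euler("xyz",o["eef_rot"]).as_matrix()
print(o["time_s"],o["ee_pos"],R.round(3),o["qpos"].round(2))
print(R.T@(np.array([.5559,-.246,.0576])-o["ee_pos"]))
```

```text
5.55 [ 0.53143665 -0.24435926  0.10599286] [[-0.915  0.027  0.403]
 [ 0.025  1.    -0.01 ]
 [-0.403  0.001 -0.915]] [-0.6   0.31  1.82  0.35  0.69 -2.38]
[-0.00289214 -0.00104541  0.05416234]
```

>>> play_rows([
  [-0.001,-0.001,0.018,0,0,0,-1],
  [-0.001,0,0.018,0,0,0,-1],
  [-0.001,0,0.012,0,0,0,-1],
  [0,0,0.006,0,0,0,-1],
  [0,0,0,0,0,0,-1],
  [0,0,0,0,0,0,-0.5],
])

```text
time_s: 6.05
ee_pos: [0.557, -0.246, 0.0589]
eef_rot: [3.141, 0.418, 3.116]
force: [-0.5, 0.7, 0.2]
grip_width: 0.0903
grip_force: 0.0
```

>>> play_rows([
  [0,0,0,0,0,0,1],
  [0,0,0,0,0,0,1],
  [0,0,0,0,0,0,1],
  [0,0,0,0,0,0,1],
  [0,0,0,0,0,0,1],
  [0,0,0,0,0,0,1],
])

```text
time_s: 6.55
ee_pos: [0.5565, -0.2463, 0.0592]
eef_rot: [-3.141, 0.419, 3.115]
force: [0.3, -0.2, 0.9]
grip_width: 0.0509
grip_force: 0.0
```

>>> play_rows([
  [0,0,0,0,0,0,1],
  [0,0,0,0,0,0,1],
  [0,0,0,0,0,0,1],
  [0,0,0,0,0,0,1],
  [0,0,0,0,0,0,1],
])

```text
time_s: 6.97
ee_pos: [0.5565, -0.2462, 0.059]
eef_rot: [3.142, 0.419, 3.115]
force: [-0.5, 0.6, 0.5]
grip_width: 0.0434
grip_force: 40.0
```

>>> play_rows([
  [-0.002,0,-0.0046,0,0,0,1],
  [-0.004,0,-0.009,0,0,0,1],
  [-0.008,0,-0.018,0,0,0,1],
  [-0.012,0,-0.027,0,0,0,1],
  [-0.012,0,-0.027,0,0,0,1],
  [-0.008,0,-0.018,0,0,0,1],
  [0,0,0,0,0,0,1],
])

```text
time_s: 7.55
ee_pos: [0.5578, -0.2471, 0.1781]
eef_rot: [-3.137, 0.425, 3.117]
force: [0.3, -1.0, 0.2]
grip_width: 0.0428
grip_force: 40.0
```

>>> play_rows([
  [0,0,0,0,4,0,1],
  [0,0,0,0,4,0,1],
  [0,0,0,0,4,0,1],
  [0,0,0,0,4,0,1],
  [0,0,0,0,4,0,1],
  [0,0,0,0,4,0,1],
  [0,0,0,0,0,0,1],
])

```text
time_s: 8.13
ee_pos: [0.557, -0.2459, 0.1715]
eef_rot: [3.141, -0.004, 3.116]
force: [0.2, -0.6, -1.1]
grip_width: 0.0432
grip_force: 40.0
```

Run:
```python
from h import *
o=ctrl.get_obs(); print(o["time_s"],o["ee_pos"],o["eef_rot"],o["grip_force"],o["grip_width"])
a=cam("wrist")[1]; m,b=cam("scene")
cv2.imwrite("pics/l3.png",np.hstack([cv2.resize(a,(400,250)),cv2.resize(b[50:250,80:336],(400,312))[:250]]))
```

```text
8.1333 [ 0.55702861 -0.24589687  0.17148976] [ 3.14142998 -0.00389054  3.11589159] 39.998794198036194 0.04316895990219177
```

View pics/l3.png

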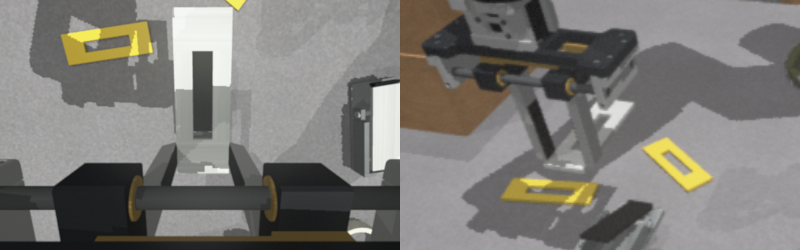

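>>> play_rows([
  [-0.002,0.0155,0,0,0,0,1],
  [-0.0043,0.0304,0,0,0,0,1],
  [-0.0043,0.0304,0,0,0,0,1],
  [-0.0043,0.0304,0,0,0,0,1],
  [-0.0043,0.0304,0,0,0,0,1],
  [-0.0043,0.0304,0,0,0,0,1],
  [-0.0043,0.0304,0,0,0,0,1],
  [-0.0043,0.0304,0,0,0,0,1],
  [-0.0043,0.0304,0,0,0,0,1],
  [-0.0043,0.0304,0,0,0,0,1],
  [-0.0043,0.0304,0,0,0,0,1],
  [-0.0043,0.0304,0,0,0,0,1],
  [-0.0043,0.0304,0,0,0,0,1],
  [-0.0043,0.0304,0,0,0,0,1],
  [-0.0043,0.0304,0,0,0,0,1],
  [-0.003,0.0304,0,0,0,-3.75,1],
  [0,0,0,0,0,-3.75,1],
  [0,0,0,0,0,-3.75,1],
  [0,0,0,0,0,-3.75,1],
  [0,0,0,0,0,0,1],
])

```text
time_s: 9.9
ee_pos: [0.6334, 0.224, 0.1724]
eef_rot: [3.141, 0.001, -2.903]
force: [-0.2, -0.3, -0.5]
grip_width: 0.0434
grip_force: 40.0
```

Run:
```python
from h import *
o=ctrl.get_obs(); print(o["time_s"],o["ee_pos"],o["eef_rot"],o["grip_force"],o["grip_width"])
import pickle
W,a=cam("wrist"); pickle.dump(W,open("w4.pkl","wb")); np.save("w4.npy",a); m,b=cam("scene"); t=cam("top")[1]; np.save("t4.npy",t); np.save("s4.npy",b)
cv2.imwrite("pics/t4.png",np.hstack([cv2.resize(a,(400,250)),cv2.resize(b[150:350,340:640],(400,267))[:250]]))
```

```text
9.9 [0.63339458 0.22397462 0.17239525] [ 3.14074926e+00  1.08255280e-03 -2.90285641e+00] 39.998000264167786 0.04337199187613726
```

View pics/t4.png

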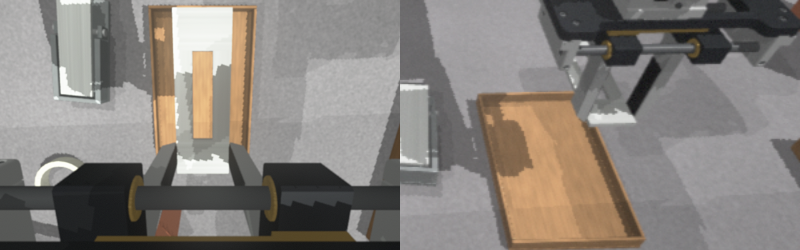

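>>> play_rows([
  [0,0,0.015,0,0,0,1],
  [0,0,0.025,0,0,0,1],
  [0,0,0.03,0,0,0,1],
  [0,0,0.03,0,0,0,1],
  [0,0,0.025,0,0,0,1],
  [0,0,0.015,0,0,0,1],
  [0,0,0.01,0,0,0,1],
  [0,0,0.008,0,0,0,1],
  [0,0,0,0,0,0,1],
  [0,0,0,0,0,0,1],
])

```text
time_s: 10.88
ee_pos: [0.6344, 0.2235, 0.015]
eef_rot: [3.141, 0.001, -2.907]
force: [-0.0, 0.4, -0.5]
grip_width: 0.0431
grip_force: 40.0
```

>>> play_rows([
  [0,0,0.003,0,0,0,1],
  [0,0,0.002,0,0,0,1],
  [0,0,0.001,0,0,0,1],
  [0,0,0,0,0,0,1],
])

```text
time_s: 11.22
ee_pos: [0.6341, 0.2234, 0.0084]
eef_rot: [3.142, 0.0, -2.906]
force: [-0.3, 0.7, -0.8]
grip_width: 0.0432
grip_force: 40.0
```

>>> play_rows([
  [0,0,0.002,0,0,0,1],
  [0,0,0.001,0,0,0,1],
  [0,0,0,0,0,0,1],
])

```text
time_s: 11.47
ee_pos: [0.634, 0.2234, 0.005]
eef_rot: [-3.142, -0.0, -2.906]
force: [-0.4, 0.1, -0.5]
grip_width: 0.0433
grip_force: 40.0
```

>>> play_rows([
  [0,0,0,0,0,0,0],
  [0,0,0,0,0,0,0],
  [0,0,0,0,0,0,-0.4],
  [0,0,0,0,0,0,-0.4],
  [0,0,0,0,0,0,-0.4],
  [0,0,-0.005,0,0,0,-0.4],
  [0,0,-0.02,0,0,0,-0.4],
  [0,0,-0.04,0,0,0,-0.4],
  [0,0,-0.04,0,0,0,-0.4],
  [0,0,-0.04,0,0,0,-0.4],
  [0,0,0,0,0,0,-0.4],
  [0,0,0,0,0,0,-0.4],
])

```text
time_s: 12.47
ee_pos: [0.635, 0.2237, 0.1534]
eef_rot: [3.141, 0.005, -2.906]
force: [0.5, 1.0, -1.4]
grip_width: 0.0659
grip_force: 0.0
```

Run:
```python
from h import *
o=ctrl.get_obs(); print(o["time_s"],o["ee_pos"],o["grip_width"],o["force"])
a=cam("wrist")[1]; b=cam("scene")[1]
cv2.imwrite("pics/t5.png",np.hstack([cv2.resize(a,(400,250)),cv2.resize(b[150:350,340:640],(400,267))[:250]]))
```

```text
12.4667 [0.63500152 0.22368977 0.15341032] 0.06594584524518302 [ 0.52178028  0.98650073 -1.44038324]
```

View pics/t5.png

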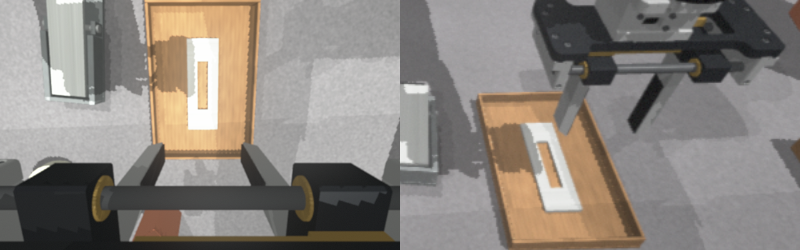

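The plate lies flat, near the middle of the tray, and the plain spacer hasn't moved. Handing in.

```bash
python3 -c "
from station import ctrl
print(ctrl.hand_in())"
```

```text
the job is handed in; nothing more can be done
None
```

The slotted spacer was tipped up, gripped by its raised end, lowered into the tray and released about 3 mm above the floor; the last picture showed it flat near the centre, the plain spacer looked undisturbed, and I handed in at about 12.5 s (no verdict was returned).

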